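# Hold the drilled acrylic plate in the strain viewer's light

### The arm

A 6-joint arm with a two-finger parallel gripper is mounted at the origin on the work surface. World frame = base frame: x ahead of the robot, y to its left, z up, the work surface at z = 0. Lengths are in mm, angles in rad, forces in N, time in s.
With the tool pointing down it reaches from about 250 to 775 mm from the base axis. Payload 4 kg.
Tool frame: the origin (TCP) lies midway between the tips of the shut fingers; the grasp point (between the pads) lies behind it (bot.hold_point_z is the z of the grasp point in the tool frame, in mm); z points along the fingers, y is the line along which they close (so a half turn about z gives the same grasp; the last joint's range is limited). The gripper opens to 94 mm and grips with 3 to 60 N. Pads are 16 mm wide; open, the fingers measure 119 mm over their backs; the gripper's body (75 mm by 177 mm) begins 78 mm behind the grasp point.
Start: joints at [-1.222, 0.087, 1.371, -0, 1.684, -0.103], TCP at [240.124, -494.838, 169.006] pointing down, gripper open.
Joint ranges: [-3.1, 3.1], [-0.76, 2.03], [0.27, 2.55], [-1.08, 4.22], [0.17, 2.65], [-2.57, 2.57]. Speed limits (rad/s): [2.79, 2.79, 3.14, 3.14, 3.14, 3.14].

### API

Orientations are given as a unit quaternion [x, y, z, w].
In Python, from station import bot gives the robot as it stands.
- The arm moves only by the tool move_arm, never from a script. Its argument "commands" is a list that holds one entry, the list of rows, each a list of 7 numbers: the shift along the tool's x, y, z in m, then the turn, a rotation vector about the tool's x, y, z in degrees, then the finger opening in m, from 0 to 0.094. In form: [[[dx, dy, dz, wx, wy, wz, grip], ...]]. A call has exactly 5 rows; each row shifts and turns the commanded pose from where the row before left it, along the tool's axes as they then stand; what a row does not reach is not made up. A row lasts 1/12 s, in which the tool goes at most 41.7 mm and 7.16 degrees, less where a joint would pass 70% of its speed; a pose out of reach is approached as far as the arm can. A call is refused whole if a number of a shift passes 0.0417 or a number of a turn 7.16, either way. A call with a gripper value outside its range is refused whole. The fingers move at their own pace and stop on an object; "squeeze" is the grip in N (left out, the last holds). Time passes only in rows, so rows that do not move let the fingers close, or fill a call up. It gives the time, the measured TCP pose, the force, the opening and the grip force at its end, in the units of the state.
- bot.observe(): the state, without advancing time (a new reading comes with each control period).
- bot.grab_frame(name): name is "scene" or "top" or "wrist"; returns the picture (480x640x3 uint8, red, green, blue); there is no depth.
- bot.get_calibration(name): a dict with "mtx" (3x3 intrinsics, pixels), "pose" (4x4, takes a point from camera to world coordinates); the wrist camera has in their place "hand_eye" (4x4, takes a point from camera to tool coordinates, whose origin is the TCP and whose axes are the flange's). Camera axes: x right, y down, z forward; pixel columns grow to the right and rows downward; lengths in mm; the calibration is good to about 2 mm. A picture is of the moment at which its call begins: read the wrist's pose just before it. get_calibration takes no time and is no camera call.
- bot.sign_off(): hands the job in; it is judged then, once.
The state is a dict: "t": time; "joint_positions": joint angles; "qd": joint speeds; "joint_torque": joint torques, N m; "eef_pos": TCP position; "tcp_rot": TCP orientation; "wrist_force": force on the tool from outside, world axes, zero at the start; "torque": the same for the moment, N m; "opening": finger opening in mm; "finger_force": force on a finger pad.
Only numpy, scipy, OpenCV 4.12 (cv2) and the standard library are available. Lean on these libraries where they do the work, as an engineer would, in place of code of your own. Each camera call takes 0.05 s, during which the arm holds its last target. There are 200 camera calls.

### The job

Slide the vise jaw fully back, then lift the freshly drilled clear plate out of the vise, holding it only by its two frosted side edges: nothing of the robot may touch the polished faces. Hold it upright in the gap of the strain viewer, square to the light and clear of the viewer, with its pair of holes in the middle of the light path so that they can be checked for cracks. Finish while holding it still there, not putting it down, and leave the vise open and the other things on the bench where they are.

Things in the scene. Friction and masses are not known exactly. Their poses are not given: they have to be found in the camera images.
- vise: Cast-iron vise, fixed, 100 x 235 mm, 68 mm high, T-handle out to 230 mm on its -x end. Origin on the bench under the plate; +x to the fixed jaw, the sliding jaw opens to -x. The plate stands on its bed, 35 mm high, 52 mm wide. Jaws 64 mm wide, tops 63 mm high, each with an upright channel 16 mm wide, 3 mm deep for the plate's edge. Its lock lever is already up: the jaw slides freely.
- jaw (a joint): Sliding of the vise's moving jaw (with spindle and T-handle), in m: 0 closed on the plate, 0.040 fully back against its stop; starts at 0 to 0.004. Slides along the vise's -x; friction about 4 N, no spring, stays where left.
- jaw_tail (a point): Middle of the top of the sliding jaw's tail, the block behind the jaw by which it can be taken from above: 36 mm wide (vise's y), 66 mm long (x), with flat sides from 35 to 66 mm above the bench. 85 mm from the plate's middle with the jaw closed; moves with the jaw.
- plate: Clear acrylic plate, 12 mm thick (x), 50 mm wide (y), 90 mm high (z), about 64 g, standing in the vise with its lower 28 mm between the jaws. Origin at the middle of its underside. x is square to the polished faces, along the holes; y runs from one frosted side edge to the other (at +-25 mm), along the vise's slide. The four sawn edges are frosted white.
- pane: The clear polished part of the plate, part of it and fixed in it: 44 mm wide and 84 mm high, inside a frosted border 3 mm wide. Not to be touched. Same origin and axes as the plate.
- plate_holes (a point): Midway between the plate's two drilled holes (9 mm wide, side by side, 19 mm apart), in the middle of its thickness, 42 mm above its underside.
- viewer: Bench strain viewer, fixed: grey base 100 x 270 mm with a lamp house (86 x 62 mm, 188 mm high, round white window 54 mm wide) on its +y side and opposite, on its -y side, a round dark viewing filter (72 mm over all, top 186 mm high) on a steel post. Origin on the bench under the middle of the gap; its y is the direction of the light path.
- viewer_gap (a point): Middle of the viewer's gap, on the light path: 150 mm above the bench, with the lamp window 70 mm to its +y and the filter 70 mm to its -y (viewer's axes). The gap is open above and to the viewer's +x and -x.
- deburrer: Bystander: hand countersink with a round wooden handle, 26 mm thick, 120 mm long, lying beside the vise. Origin under its middle.
- tape_roll: Bystander: roll of tan masking tape, 84 mm wide, 24 mm high, lying behind the vise's fixed jaw. Origin at the middle of its underside.
- glue_bottle: Bystander: white glue bottle with a pointed nozzle, 38 mm wide, 112 mm high, standing by the viewer on its -x side. Origin at the middle of its underside.
- voice_coil: Bystander: loudspeaker voice coil, a copper-wound tube 40 mm wide, 36 mm high, standing by the viewer on its +x side. Origin at the middle of its underside.
- screwdriver: Bystander: screwdriver with amber handle lying on the bench's right side. Origin under its middle.
- magnet_ring: Bystander: dark ferrite ring magnet, 90 mm wide, 15 mm high, on the bench's right side. Origin at the middle of its underside.
- solvent_jar: Bystander: amber jar with black cap, 60 mm wide, 85 mm high, on the bench's left side. Origin at the middle of its underside.
Things that resemble listed ones, but are neither listed nor needed, are in the scene too. What is shaped like the plate but blue is not meant.

How it is judged (in metres and radians):
On the way, in this order (a step that is already met when the one before it is completed fails the run):
1. the vise jaw is slid fully back (within 7 mm of its stop) while the plate still stands in the vise (value of joint jaw above 0.033 m and z of plate in the frame of vise below 0.043 m and horizontal distance between plate and vise below 0.02 m), for 0.2 s.
2. the plate is lifted clear of the jaws in the fingers, the jaw still back (z of plate in the frame of vise above 0.075 m and contact force between the fingers and plate above 1 N and value of joint jaw above 0.03 m), for 0.2 s.
At the end, for the whole second after the job is handed in: Fingers hold the plate in the viewer's gap: holes' middle within 12 mm of the light path and 45 mm of the gap's middle along it, square to the light within 0.18 rad, upright within 0.15 rad, still, off the viewer; jaw still back; polished faces never touched, bystanders within 30 mm (contact force between the fingers and plate above 1 N and x of plate_holes in the frame of viewer_gap between -0.012 and 0.012 m and z of plate_holes in the frame of viewer_gap between -0.012 and 0.012 m and y of plate_holes in the frame of viewer_gap between -0.045 and 0.045 m and angle between the x axis of plate and the y axis of viewer, either way round below 0.18 rad and angle between plate's own z axis and vertical below 0.15 rad and linear speed of plate below 0.02 m/s and angular speed of plate below 0.2 rad/s and contact force between plate and viewer below 0.1 N and value of joint jaw above 0.03 m); the arm keeps its last pose, push and grip.
It fails at once if the robot touches a polished face of the plate (contact force between any of the fingers, the arm and pane above 0.5 N).
It fails at once if another thing on the bench is shifted by more than 30 mm (distance of any of deburrer, tape_roll, glue_bottle, voice_coil, screwdriver, magnet_ring, solvent_jar from where it was at the start of the episode above 0.03 m).
It also fails if it takes over 58 s, if anything falls off the work surface, if the arm or the gripper's body presses on something with over 40 N, if the wrist force passes 120 N, or if a joint passes its speed limit or range.

## Working session

There is one attempt and no reset: what is moved stays moved. The work goes in short steps, Python scripts to look and compute and a tool call to move; the robot and the scene stay as the last step left them, time stands still between calls to the robot, and variables do not carry over. Pictures are saved under pics/ and viewed, at most 10 in all, crops included, and the job is handed in when it is done.

Besides the shell and the picture viewer there is one more tool, called after "Emit:" by a JSON object that holds its "name" and its "arguments", one argument or row to a line. move_arm: Moves the arm, as the interface text tells. Its arguments: {"type":"object","properties":{"commands":{"type":"array"},"squeeze":{"type":"number"}},"required":["commands"]}

```bash
mkdir -p pics; ls
python3 - <<'E'
from station import bot
import cv2,numpy as np
o=bot.observe();print({k:np.round(v,3).tolist() for k,v in o.items()}, bot.hold_point_z)
for n in("scene","top"):
    f=bot.grab_frame(n);cv2.imwrite(f"pics/{n}0.png",f[:,:,::-1])
for n in("scene","top","wrist"):
    print(n,{k:np.round(v,3).tolist() for k,v in bot.get_calibration(n).items()})
E
```

```text
pics
{'t': 0.0, 'joint_positions': [-1.222, 0.088, 1.372, 0.0, 1.684, -0.103], 'qd': [-0.001, 0.0, -0.001, -0.001, -0.0, -0.001], 'joint_torque': [0.001, -34.018, -30.243, 0.072, 0.033, -0.0], 'eef_pos': [239.902, -494.233, 167.818], 'tcp_rot': [0.975, 0.224, -0.0, -0.001], 'wrist_force': [-0.084, -0.25, 0.007], 'torque': [0.016, -0.013, 0.009], 'finger_force': 0.0, 'opening': 93.864} -18.8
scene {'mtx': [[562.308, 0.0, 315.171], [0.0, 562.308, 237.394], [0.0, 0.0, 1.0]], 'pose': [[-0.294, 0.645, -0.705, 1575.367], [0.956, 0.212, -0.205, 297.876], [0.017, -0.734, -0.679, 1062.076], [0.0, 0.0, 0.0, 1.0]]}
top {'mtx': [[436.6, 0.0, 321.915], [0.0, 436.6, 235.988], [0.0, 0.0, 1.0]], 'pose': [[-0.005, -0.993, 0.115, 466.328], [-1.0, 0.005, -0.0, 11.15], [-0.0, -0.115, -0.993, 1213.541], [0.0, 0.0, 0.0, 1.0]]}
wrist {'mtx': [[386.834, 0.0, 317.544], [0.0, 386.834, 230.913], [0.0, 0.0, 1.0]], 'hand_eye': [[-0.001, -0.962, -0.273, 79.457], [1.0, -0.001, -0.001, 0.476], [0.0, -0.273, 0.962, -216.868], [0.0, 0.0, 0.0, 1.0]]}
```

View pics/scene0.png

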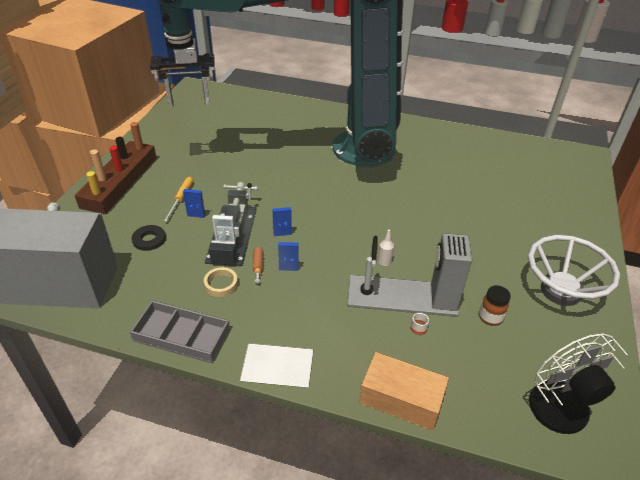

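View pics/top0.png

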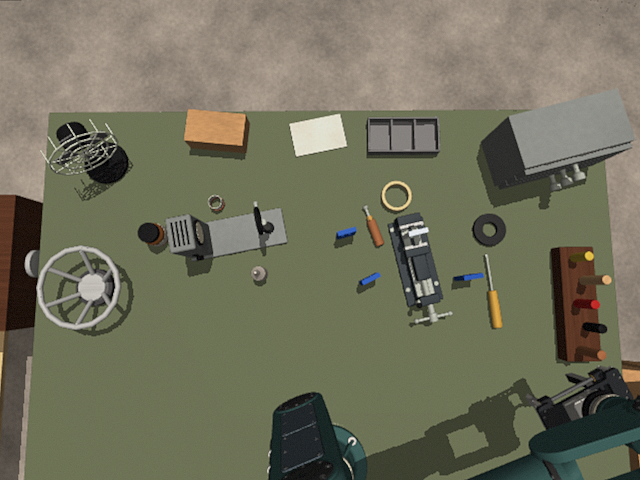

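The clear plate with frosted edges stands in the vise (scene about (224,230), top about (413,235)). The three similar plates, at scene (195,204), (283,222) and (288,256), are blue and so not meant. The viewer is at top (235,235), with the lamp on the left (world +y) and the filter on the right. I'll confirm this in one enlarged crop.

Run:
```python
import cv2,numpy as np
t=cv2.imread("pics/top0.png");s=cv2.imread("pics/scene0.png")
a=cv2.resize(t[195:335,370:470],None,fx=4,fy=4,interpolation=cv2.INTER_CUBIC)
b=cv2.resize(t[190:270,155:295],None,fx=2.8,fy=2.8,interpolation=cv2.INTER_CUBIC)
c=cv2.resize(s[180:270,195:265],None,fx=3.7,fy=3.7,interpolation=cv2.INTER_CUBIC)
im=np.zeros((600,800,3),np.uint8)
im[:560,:400]=a;im[:224,400:792]=b;im[230:563,400:659]=c
cv2.imwrite("pics/crop1.png",im)
```

```text
(no output)
```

View pics/crop1.png

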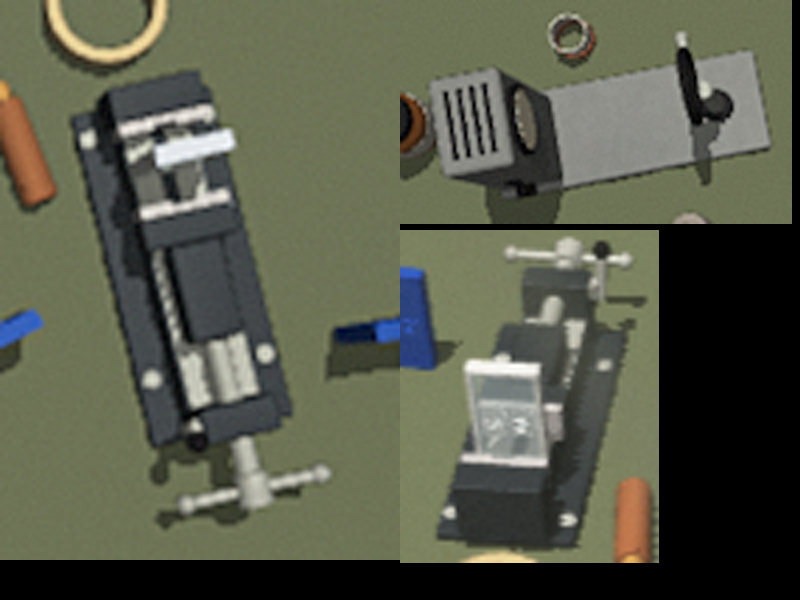

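The crop shows the clear plate with its two holes between the vise jaws. The tail block is at crop (205,290), the T-handle is toward the robot, and the viewer lamp is on the left with the filter on the right. Next I'll compute positions.

```bash
cat > h.py <<'E'
from station import bot
import numpy as np,cv2
from scipy.spatial.transform import Rotation as R
def wristpose():
    o=bot.observe();T=np.eye(4);T[:3,:3]=R.from_quat(o["tcp_rot"]).as_matrix();T[:3,3]=o["eef_pos"]
    return T@np.array(bot.get_calibration("wrist")["hand_eye"])
def ray(n,uv,z,P=None):
    c=bot.get_calibration(n);P=np.array(c["pose"]) if P is None else P
    d=P[:3,:3]@np.linalg.inv(c["mtx"])@np.r_[uv,1];return P[:3,3]+d*(z-P[2,3])/d[2]
def proj(n,X,P=None):
    c=bot.get_calibration(n);P=np.array(c["pose"]) if P is None else P
    p=(np.atleast_2d(X)-P[:3,3])@P[:3,:3]@np.array(c["mtx"]).T;return p[:,:2]/p[:,2:]
E
python3 - <<'E'
from h import *
a=lambda x,y:(370+x/4,195+y/4)
b=lambda x,y:(155+(x-400)/2.8,190+y/2.8)
c=lambda x,y:(195+(x-400)/3.7,180+(y-230)/3.7)
for n,p,z in[("tail",a(205,290),66),("fl TL",a(75,115),10),("fl BL",a(155,447),10),("fl BR",a(290,410),10),("platetop",a(195,148),125),("bar L",a(155,153),125),("bar R",a(235,138),125),
 ("fixed strip",a(165,120),63),("mov strip",a(185,203),63),("vw TR",b(752,52),10),("vw BR",b(770,147),10),("vw BLm",b(540,190),10),("lampTL",b(430,82),188),("lampTR",b(498,68),188),("lampBR",b(515,170),188),("lampBL",b(447,180),188),("filter top",b(684,50),186)]:
    print(n,np.round(p,1),np.round(ray("top",p,z)[:2]))
for n,p,z in[("bar L",c(470,366),125),("bar R",c(540,368),125)]: print("scene",n,np.round(ray("scene",p,z)[:2]))
E
```

```text
tail [421.2 267.5] [ 514. -249.]
fl TL [388.8 223.8] [ 639. -175.]
fl BL [408.8 306.8] [ 410. -225.]
fl BR [442.5 297.5] [ 435. -317.]
platetop [418.8 232. ] [ 601. -232.]
bar L [408.8 233.2] [ 598. -207.]
bar R [428.8 229.5] [ 607. -258.]
fixed strip [411.2 225. ] [ 628. -227.]
mov strip [416.2 245.8] [ 572. -239.]
vw TR [280.7 208.6] [683. 126.]
vw BR [287.1 242.5] [588. 107.]
vw BLm [205.  257.9] [546. 334.]
lampTL [165.7 219.3] [627. 382.]
lampTR [190.  214.3] [639. 324.]
lampBR [196.1 250.7] [552. 308.]
lampBL [171.8 254.3] [543. 364.]
filter top [256.4 207.9] [654. 167.]
scene bar L [ 608. -252.]
scene bar R [ 595. -206.]
```

Emit:
{"name": "move_arm", "arguments": {
  "commands": [
    [[0.037,-0.009,-0.013,0,0,0,0.094],[0.037,-0.009,-0.013,0,0,0,0.094],[0.037,-0.009,-0.013,0,0,0,0.094],[0.037,-0.009,-0.013,0,0,0,0.094],[0.037,-0.009,-0.013,0,0,0,0.094]]
  ]
}}

```text
t: 0.52
eef_pos: [387.7, -372.1, 234.0]
tcp_rot: [0.975, 0.224, -0.0, -0.0]
wrist_force: [1.0, -1.1, 0.6]
opening: 93.9
finger_force: 0.0
```

Emit:
{"name": "move_arm", "arguments": {
  "commands": [
    [[0.037,-0.009,-0.013,0,0,0,0.094],[0.037,-0.009,-0.013,0,0,0,0.094],[0.037,-0.009,-0.013,0,0,0,0.094],[0.037,-0.009,-0.013,0,0,0,0.094],[0.037,-0.009,-0.013,0,0,0,0.094]]
  ]
}}

```text
t: 0.93
eef_pos: [534.7, -250.7, 299.1]
tcp_rot: [0.975, 0.224, -0.0, -0.0]
wrist_force: [0.4, -0.6, 0.9]
opening: 93.9
finger_force: 0.0
```

Emit:
{"name": "move_arm", "arguments": {
  "commands": [
    [[0,0,0,0,0,7,0.094],[0,0,0,0,0,7,0.094],[0,0,0,0,0,0,0.094],[0,0,0,0,0,0,0.094],[0,0,0,0,0,0,0.094]]
  ]
}}

```text
t: 1.35
eef_pos: [533.3, -252.5, 298.5]
tcp_rot: [0.995, 0.105, -0.0, -0.0]
wrist_force: [-0.4, -0.3, 0.7]
opening: 93.6
finger_force: 0.0
```

Run:
```python
from h import *
o=bot.observe();print(o["t"],o["eef_pos"],o["tcp_rot"])
np.save("P1.npy",wristpose())
cv2.imwrite("pics/w1.png",bot.grab_frame("wrist")[:,:,::-1])
```

```text
1.35 [ 533.34099505 -252.48166691  298.48365142] [ 9.94521613e-01  1.04530090e-01 -3.84507337e-04 -2.69950664e-04]
```

View pics/w1.png

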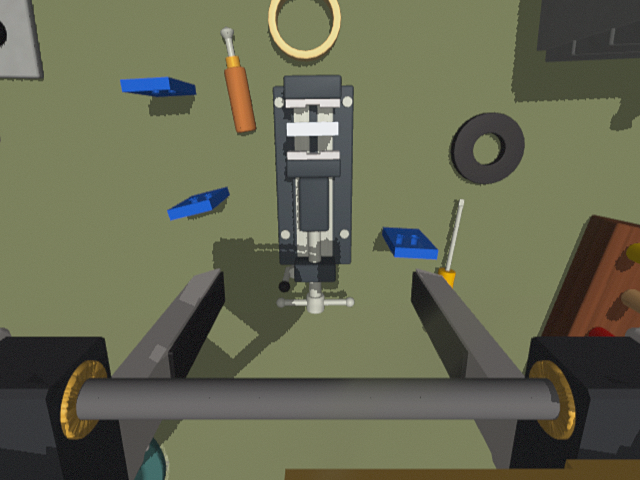

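Run:
```python
import cv2
t=cv2.imread("pics/w1.png")
cv2.imwrite("pics/w1c.png",cv2.resize(t[70:250,265:365],None,fx=6,fy=6,interpolation=cv2.INTER_CUBIC)[:600*2][:1080:1])
im=cv2.resize(t[70:190,250:380],None,fx=5,fy=5,interpolation=cv2.INTER_CUBIC);cv2.imwrite("pics/w1c.png",im)
```

```text
(no output)
```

View pics/w1c.png

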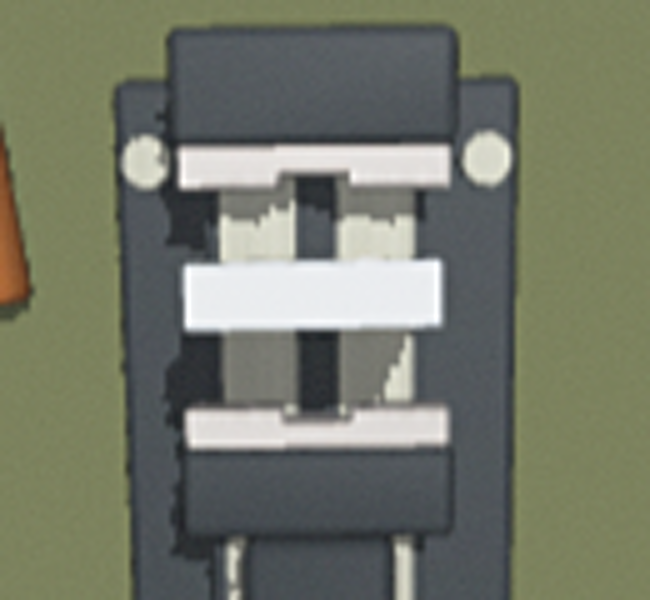

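The close view shows the plate standing across the slide. Its white top is at (287–338, 122–136), with the 50 mm side along the vise's y, which contradicts the text. Its frosted side edges therefore face the vise's ±y, so I'll grip along that direction.

Run:
```python
from h import *
P=np.load("P1.npy")
w=lambda x,y:(250+x/5,70+y/5)
r=lambda p,z:ray("wrist",p,z,P)[:2]
c=[r(w(*p),125) for p in((184,266),(185,331),(441,327),(441,259))]
print("plate",np.mean(c,0),np.linalg.norm(c[0]-c[3]),np.linalg.norm(c[0]-c[1]))
d=c[0]+c[1]-c[2]-c[3];print("plate yaw",np.arctan2(-d[0],d[1]))
t=[r(p,66) for p in((299,178),(329,178),(329,230),(299,230))]
print("tail",np.round(t,1),np.mean(t,0))
a=r(w(182,166),63);b=r(w(450,166),63);print("fixstrip",a,b,np.arctan2(-(a-b)[0],(a-b)[1]))
a=r(w(187,428),63);b=r(w(449,428),63);print("mov",a,b,np.arctan2(-(a-b)[0],(a-b)[1]))
a=r((274,88),10);b=r((279,263),10);e=r((353,88),10);f=r((351,263),10)
g=a-b+e-f;print("flange",a,b,e,f,np.arctan2(g[1],g[0]))
```

```text
plate [ 602.65576428 -232.99730107] 49.95937624230681 12.28301180711286
plate yaw 0.22948753507658357
tail [[ 544.3 -228.3]
 [ 551.6 -262.4]
 [ 490.2 -275.9]
 [ 482.7 -240.5]] [ 517.1999982 -251.7384282]
fixstrip [ 622.57710623 -198.321983  ] [ 634.91998161 -256.5925524 ] 0.2087347378634299
mov [ 566.43182526 -210.10202863] [ 578.94736923 -269.14777952] 0.20887201582940598
flange [ 638.17055015 -175.63446484] [ 414.08815677 -223.0040044 ] [ 658.28484289 -270.61162054] [ 434.88632306 -320.97318708] 0.21502637734966978
```

Emit:
{"name": "move_arm", "arguments": {
  "commands": [
    [[-0.0156,-0.004,0.02,0,0,0,0.064],[0,0,0.04,0,0,0,0.064],[0,0,0.04,0,0,0,0.064],[0,0,0.04,0,0,0,0.064],[0,0,0.03,0,0,0,0.064]]
  ],
  "squeeze": 25
}}

```text
t: 1.82
eef_pos: [515.6, -251.2, 125.3]
tcp_rot: [0.995, 0.104, -0.001, -0.001]
wrist_force: [-0.9, 0.6, -0.6]
opening: 65.4
finger_force: 0.0
```

Emit:
{"name": "move_arm", "arguments": {
  "commands": [
    [[0,0,0.03,0,0,0,0.064],[0,0,0.03,0,0,0,0.064],[0,0,0.02,0,0,0,0.064],[0,0,0,0,0,0,0.064],[0,0,0,0,0,0,0.064]]
  ]
}}

```text
t: 2.23
eef_pos: [516.4, -251.5, 47.9]
tcp_rot: [0.995, 0.104, -0.001, -0.001]
wrist_force: [0.8, -0.4, 0.5]
opening: 63.9
finger_force: 0.0
```

Emit:
{"name": "move_arm", "arguments": {
  "commands": [
    [[0,0,0.007,0,0,0,0.064],[0,0,0,0,0,0,0.03],[0,0,0,0,0,0,0.03],[0,0,0,0,0,0,0.03],[0,0,0,0,0,0,0.03]]
  ]
}}

```text
t: 2.65
eef_pos: [518.3, -252.0, 43.2]
tcp_rot: [0.995, 0.104, 0.001, 0.001]
wrist_force: [-0.2, -0.2, -0.0]
opening: 40.9
finger_force: 0.0
```

Emit:
{"name": "move_arm", "arguments": {
  "commands": [
    [[0,0,0,0,0,0,0.03],[0,0,0,0,0,0,0.03],[0,0,0,0,0,0,0.03],[0,0,0,0,0,0,0.03],[0,0,0,0,0,0,0.03]]
  ]
}}

```text
t: 3.07
eef_pos: [517.6, -251.6, 42.0]
tcp_rot: [0.995, 0.104, -0.0, 0.0]
wrist_force: [0.8, -0.1, 0.1]
opening: 29.7
finger_force: 0.0
```

Run:
```python
from h import *
o=bot.observe();print({k:np.round(v,2).tolist() for k,v in o.items()})
a=bot.grab_frame("wrist")[200:480,100:540,::-1];b=bot.grab_frame("scene")[150:290,170:280,::-1]
im=np.zeros((600,800,3),np.uint8);im[:280,:440]=a;im[:560,440:800]=cv2.resize(b,None,fx=4,fy=4)[:,:360];cv2.imwrite("pics/g1.png",im)
```

```text
{'t': 3.07, 'joint_positions': [-0.55, 0.2, 1.5, -0.0, 1.44, 0.81], 'qd': [0.0, -0.0, 0.0, 0.0, 0.0, -0.0], 'joint_torque': [0.0, -37.46, -28.86, 0.06, -0.04, -0.0], 'eef_pos': [517.59, -251.64, 41.97], 'tcp_rot': [0.99, 0.1, -0.0, 0.0], 'wrist_force': [0.82, -0.07, 0.1], 'torque': [0.04, 0.07, 0.01], 'finger_force': 0.0, 'opening': 29.71}
```

View pics/g1.png

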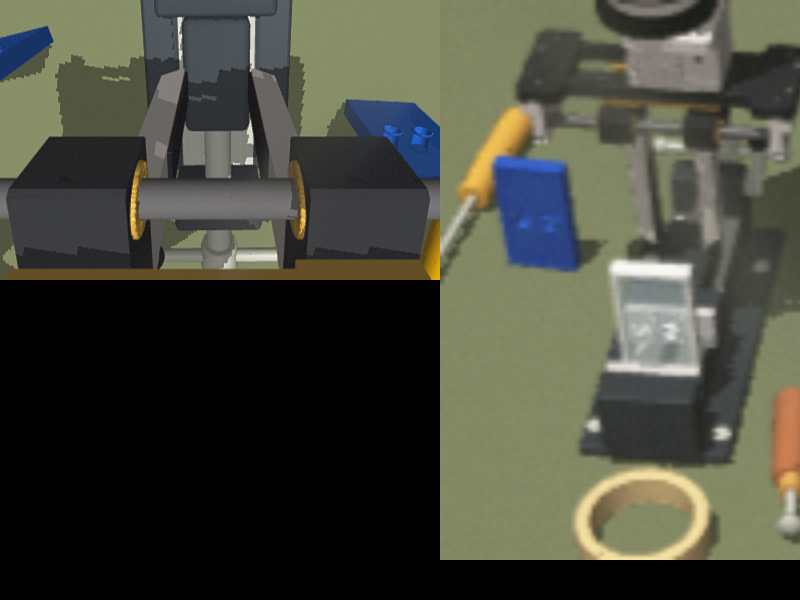

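The fingers straddle the tail with a small gap on each side and have not touched it yet. I'll close further.

Emit:
{"name": "move_arm", "arguments": {
  "commands": [
    [[0,0,0,0,0,0,0.0],[0,0,0,0,0,0,0.0],[0,0,0,0,0,0,0.0],[0,0,0,0,0,0,0.0],[0,0,0,0,0,0,0.0]]
  ]
}}

```text
t: 3.58
eef_pos: [517.6, -251.6, 42.0]
tcp_rot: [0.995, 0.104, 0.0, 0.0]
wrist_force: [-0.1, -0.1, 0.3]
opening: 1.5
finger_force: 0.0
```

Run:
```python
from h import *
P=wristpose();o=bot.observe()
print(o["opening"],o["finger_force"],proj("wrist",[o["eef_pos"],[517,-251.7,66],[602.7,-233,125]],P),proj("scene",[o["eef_pos"],[602.7,-233,125],[517,-251.7,66]]),proj("top",[o["eef_pos"]]))
a=bot.grab_frame("wrist")[100:480,100:540,::-1];b=bot.grab_frame("scene")[150:290,170:280,::-1]
im=np.zeros((600,800,3),np.uint8);im[:380,:440]=a;im[:560,440:800]=cv2.resize(b,None,fx=4,fy=4)[:,:360];cv2.imwrite("pics/g2.png",im)
```

```text
1.5404509251760654 0.0 [[316.90709156 259.99822266]
 [316.68554177 276.57299123]
 [313.92145737  97.3045538 ]] [[231.12865311 219.24736645]
 [221.80733019 216.90654832]
 [230.46089113 212.45527067]] [[420.05838089 266.70021454]]
```

View pics/g2.png

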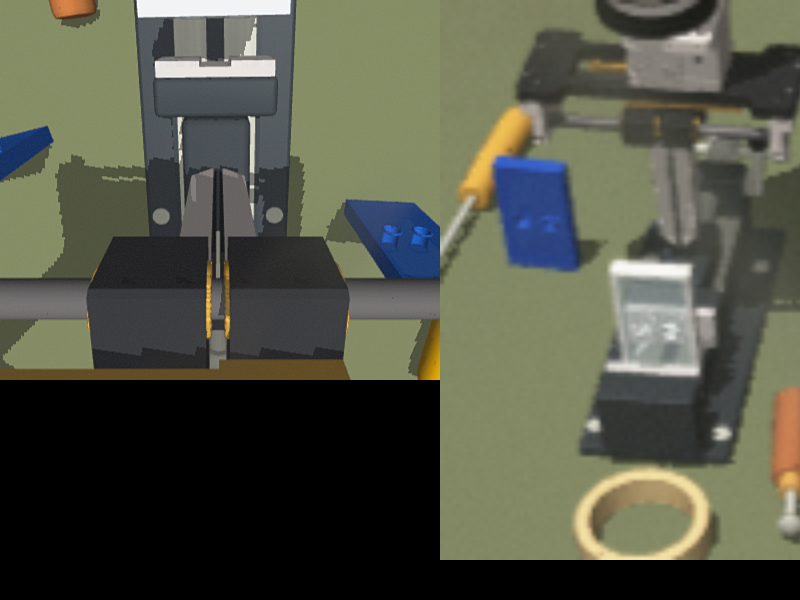

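At opening 29.7 and 1.5 there is still no contact. In the wrist picture the finger tips sit about 2.03 px/mm near row 270, so they are roughly 35–40 mm short of the stated TCP, and they appear just above the tail. I'll reopen, go lower carefully and close again.

Emit:
{"name": "move_arm", "arguments": {
  "commands": [
    [[0,0,0,0,0,0,0.06],[0,0,0,0,0,0,0.06],[0,0,0,0,0,0,0.06],[0,0,0,0,0,0,0.06],[0,0,0,0,0,0,0.06]]
  ]
}}

```text
t: 4.1
eef_pos: [517.6, -251.7, 42.0]
tcp_rot: [0.995, 0.104, 0.0, 0.0]
wrist_force: [-0.1, -0.7, 0.8]
opening: 30.5
finger_force: 0.0
```

Emit:
{"name": "move_arm", "arguments": {
  "commands": [
    [[0,0,0,0,0,0,0.06],[0,0,0.008,0,0,0,0.06],[0,0,0.008,0,0,0,0.06],[0,0,0.008,0,0,0,0.06],[0,0,0,0,0,0,0.06]]
  ]
}}

```text
t: 4.52
eef_pos: [515.8, -250.5, 14.9]
tcp_rot: [0.995, 0.104, -0.002, -0.002]
wrist_force: [-0.1, 0.2, -0.9]
opening: 59.1
finger_force: 0.0
```

Emit:
{"name": "move_arm", "arguments": {
  "commands": [
    [[0,0,0,0,0,0,0.03],[0,0,0,0,0,0,0.03],[0,0,0,0,0,0,0.03],[0,0,0,0,0,0,0.03],[0,0,0,0,0,0,0.03]]
  ]
}}

```text
t: 4.93
eef_pos: [517.7, -250.8, 18.4]
tcp_rot: [0.995, 0.104, 0.0, -0.001]
wrist_force: [-0.7, 1.8, 2.2]
opening: 35.9
finger_force: 25.0
```

Gripped: opening 35.9 mm, equal to the tail's width. Now I'll pull back along the vise's −x.

Emit:
{"name": "move_arm", "arguments": {
  "commands": [
    [[-0.008,0,0,0,0,0,0.03],[-0.008,0,0,0,0,0,0.03],[-0.008,0,0,0,0,0,0.03],[-0.008,0,0,0,0,0,0.03],[-0.005,0,0,0,0,0,0.03]]
  ]
}}

```text
t: 5.35
eef_pos: [482.5, -258.8, 18.4]
tcp_rot: [0.995, 0.104, 0.002, -0.0]
wrist_force: [17.1, 6.2, -7.3]
opening: 35.6
finger_force: 25.0
```

Emit:
{"name": "move_arm", "arguments": {
  "commands": [
    [[-0.001,0,0,0,0,0,0.03],[0,0,0,0,0,0,0.03],[0,0,0,0,0,0,0.03],[0,0,0,0,0,0,0.03],[0,0,0,0,0,0,0.03]]
  ]
}}

```text
t: 5.77
eef_pos: [482.6, -258.7, 18.5]
tcp_rot: [0.995, 0.104, 0.003, -0.0]
wrist_force: [7.2, 3.8, -1.1]
opening: 35.6
finger_force: 25.0
```

Emit:
{"name": "move_arm", "arguments": {
  "commands": [
    [[0,0,0,0,0,0,0.08],[0,0,0,0,0,0,0.08],[0,0,0,0,0,0,0.08],[0,0,-0.01,0,0,0,0.08],[0,0,-0.03,0,0,0,0.08]]
  ]
}}

```text
t: 6.18
eef_pos: [476.5, -257.7, 53.7]
tcp_rot: [0.995, 0.103, -0.005, -0.003]
wrist_force: [0.5, -0.1, 0.1]
opening: 65.7
finger_force: 0.0
```

Emit:
{"name": "move_arm", "arguments": {
  "commands": [
    [[0,0,-0.04,0,0,0,0.08],[0,0,-0.04,0,0,0,0.08],[0,0,-0.03,0,0,0,0.08],[0,0,-0.02,0,0,0,0.08],[0,0,0,0,0,-1,0.08]]
  ]
}}

```text
t: 6.6
eef_pos: [482.6, -261.6, 195.4]
tcp_rot: [0.994, 0.112, 0.004, 0.004]
wrist_force: [1.2, -0.8, 0.5]
opening: 80.1
finger_force: 0.0
```

Emit:
{"name": "move_arm", "arguments": {
  "commands": [
    [[0.03,0,0,0,0,0,0.08],[0.03,0,0,0,0,0,0.08],[0.03,0,0,0,0,0,0.08],[0.03,0,0,0,0,0,0.08],[0,0,0,0,0,0,0.08]]
  ]
}}

```text
t: 7.02
eef_pos: [600.0, -230.8, 183.9]
tcp_rot: [0.993, 0.114, -0.001, -0.002]
wrist_force: [-0.3, 0.6, -1.4]
opening: 80.3
finger_force: 0.0
```

Run:
```python
from h import *
o=bot.observe();P=wristpose();np.save("P2.npy",P);print(o["eef_pos"],o["tcp_rot"])
w=bot.grab_frame("wrist")[:,:,::-1];t=bot.grab_frame("scene")[:,:,::-1]
cv2.imwrite("pics/w2.png",w);cv2.imwrite("pics/s2.png",t)
im=np.zeros((600,800,3),np.uint8);im[:480,:480]=w[:,80:560];im[:520,480:800]=cv2.resize(t[130:260,185:265],None,fx=4,fy=4);cv2.imwrite("pics/g3.png",im)
```

```text
[ 600.04929253 -230.80500886  183.90515842] [ 0.9934679   0.11409202 -0.00140605 -0.0016001 ]
```

View pics/g3.png

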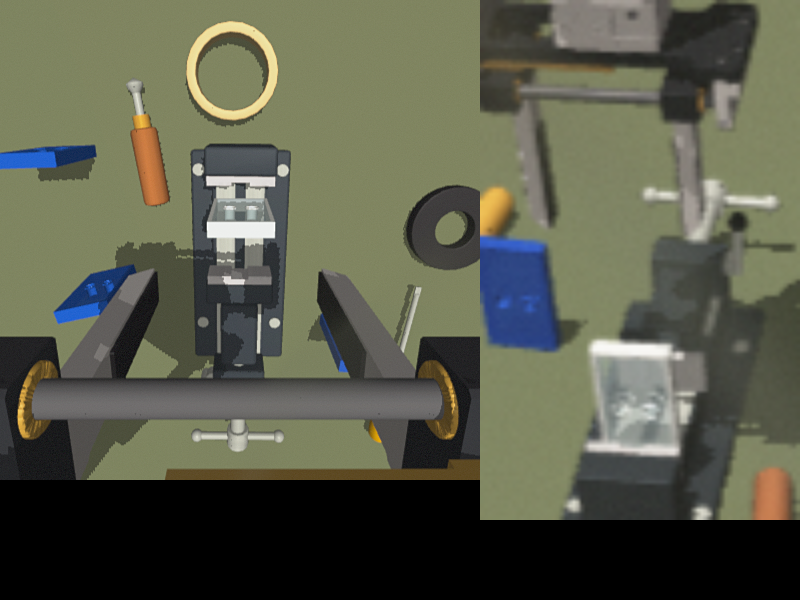

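The jaw is back, now at wrist row about 270, and the plate still stands at (287–355, 230). Next I'll compute the real tip offset and the jaw travel.

Run:
```python
from h import *
P=np.load("P2.npy");Rm=R.from_quat([0.9934679,0.11409202,-0.00140605,-0.0016001]).as_matrix();p=np.array([600.05,-230.8,183.9])
for z in(0,-20,-30,-40,-50):
    pts=p+np.array([[x,s*46,z] for s in(-1,1) for x in(0,)])@Rm.T
    pw=p+np.array([[8,s*40,z] for s in(-1,1)])@Rm.T
    print(z,proj("scene",pts).round(1).tolist(),proj("wrist",pw,P).round(1).tolist())
r=lambda q,z:ray("wrist",q,z,P)[:2]
a,b=r((288,275),63),r((351,275),63);print("mov",a,b,(a+b)/2)
f=np.array(r((287,182),63)),r((355,182),63);print("fix",f,sum(f)/2)
q=[r(x,125) for x in((287,222),(288,237),(355,236),(355,221))];print(np.mean(q,0),q)
```

```text
0 [[239.2, 199.4], [202.4, 197.4]] [[249.1, 247.2], [384.7, 247.2]]
-20 [[238.6, 193.0], [201.4, 191.0]] [[242.8, 258.9], [390.9, 258.8]]
-30 [[238.3, 189.8], [200.9, 187.8]] [[239.2, 265.5], [394.4, 265.4]]
-40 [[237.9, 186.5], [200.4, 184.5]] [[235.2, 272.8], [398.3, 272.8]]
-50 [[237.6, 183.2], [199.9, 181.2]] [[230.8, 280.9], [402.6, 280.9]]
mov [ 535.57839683 -217.18608036] [ 549.03652022 -274.75365465] [ 542.30745852 -245.9698675 ]
fix (array([ 621.17080162, -198.3177519 ]), array([ 634.67130924, -256.33540332])) [ 627.92105543 -227.32657761]
[ 603.20035902 -233.0154481 ] [array([ 602.72007186, -207.23737866]), array([ 591.58775617, -210.32752042]), array([ 603.67178385, -258.69976678]), array([ 614.82182421, -255.79712655])]
```

Run:
```python
import cv2
w=cv2.imread("pics/w2.png");g=cv2.imread("pics/w1.png")
print([(r,w[r,292:296].mean(0).astype(int).tolist()) for r in range(258,292)])
print([(r,w[r,343:347].mean(0).astype(int).tolist()) for r in range(260,292,2)])
print([(r,g[r,290:294].mean(0).astype(int).tolist()) for r in range(145,165)])
```

```text
[(258, [59, 56, 51]), (259, [54, 51, 46]), (260, [49, 47, 43]), (261, [50, 47, 43]), (262, [50, 47, 43]), (263, [48, 45, 40]), (264, [51, 47, 43]), (265, [77, 78, 78]), (266, [90, 91, 93]), (267, [90, 91, 93]), (268, [90, 91, 93]), (269, [89, 90, 92]), (270, [89, 91, 92]), (271, [89, 90, 92]), (272, [89, 90, 92]), (273, [89, 91, 93]), (274, [89, 90, 91]), (275, [94, 95, 97]), (276, [116, 119, 122]), (277, [126, 129, 132]), (278, [126, 129, 132]), (279, [126, 129, 131]), (280, [127, 130, 133]), (281, [129, 130, 135]), (282, [130, 132, 136]), (283, [119, 120, 123]), (284, [81, 82, 82]), (285, [50, 46, 42]), (286, [48, 44, 41]), (287, [50, 48, 45]), (288, [50, 48, 43]), (289, [51, 48, 44]), (290, [49, 46, 42]), (291, [50, 47, 44])]
[(260, [51, 49, 44]), (262, [50, 47, 43]), (264, [49, 46, 42]), (266, [82, 82, 84]), (268, [89, 90, 91]), (270, [87, 89, 92]), (272, [89, 90, 92]), (274, [88, 88, 91]), (276, [105, 106, 109]), (278, [127, 129, 132]), (280, [126, 129, 131]), (282, [126, 129, 132]), (284, [100, 100, 103]), (286, [47, 44, 41]), (288, [49, 47, 44]), (290, [51, 48, 44])]
[(145, [53, 49, 45]), (146, [53, 47, 45]), (147, [52, 46, 43]), (148, [51, 46, 43]), (149, [50, 48, 44]), (150, [67, 66, 66]), (151, [102, 104, 106]), (152, [188, 192, 197]), (153, [220, 223, 227]), (154, [217, 220, 224]), (155, [215, 219, 222]), (156, [216, 219, 222]), (157, [218, 222, 225]), (158, [224, 228, 230]), (159, [159, 162, 165]), (160, [72, 69, 66]), (161, [80, 75, 68]), (162, [89, 85, 79]), (163, [88, 84, 78]), (164, [87, 83, 78])]
```

Emit:
{"name": "move_arm", "arguments": {
  "commands": [
    [[0,0,0.02,0,0,0,0.07],[0,0,0.02,0,0,0,0.07],[0,0,0,0,0,0,0.07],[0,0,0,0,0,0,0.07],[0,0,0,0,0,0,0.07]]
  ],
  "squeeze": 20
}}

```text
t: 7.53
eef_pos: [596.9, -233.3, 149.2]
tcp_rot: [0.994, 0.112, 0.0, 0.0]
wrist_force: [-0.4, 0.3, 0.6]
opening: 70.0
finger_force: 0.0
```

Emit:
{"name": "move_arm", "arguments": {
  "commands": [
    [[0.006,0.001,0,0,0,0,0.07],[0,0,0.01,0,0,0,0.07],[0,0,0.02,0,0,0,0.07],[0,0,0.02,0,0,0,0.07],[0,0,0,0,0,0,0.07]]
  ]
}}

```text
t: 7.95
eef_pos: [601.1, -231.1, 93.0]
tcp_rot: [0.994, 0.112, -0.003, -0.002]
wrist_force: [-0.3, -0.2, -1.3]
opening: 70.4
finger_force: 0.0
```

Emit:
{"name": "move_arm", "arguments": {
  "commands": [
    [[0,0,0.015,0,0,0,0.07],[0,0,0.015,0,0,0,0.07],[0,0,0.015,0,0,0,0.07],[0,0,0.005,0,0,0,0.07],[0,0,0,0,0,0,0.07]]
  ]
}}

```text
t: 8.37
eef_pos: [602.8, -232.0, 46.8]
tcp_rot: [0.994, 0.112, -0.001, -0.001]
wrist_force: [0.2, -0.4, 0.3]
opening: 69.8
finger_force: 0.0
```

Run:
```python
from h import *
o=bot.observe();P=wristpose();print(o["eef_pos"],o["tcp_rot"],proj("wrist",[603,-233,125],P))
w=bot.grab_frame("wrist")[:,:,::-1];t=bot.grab_frame("scene")[:,:,::-1]
im=np.zeros((600,800,3),np.uint8);im[:480,:480]=w[:,80:560];im[:520,480:800]=cv2.resize(t[130:260,185:265],None,fx=4,fy=4);cv2.imwrite("pics/g4.png",im)
```

```text
[ 602.75458444 -231.96420073   46.82089273] [ 9.93679434e-01  1.12247523e-01 -1.11478171e-03 -6.58993178e-04] [[318.86693643 327.65789319]]
```

View pics/g4.png

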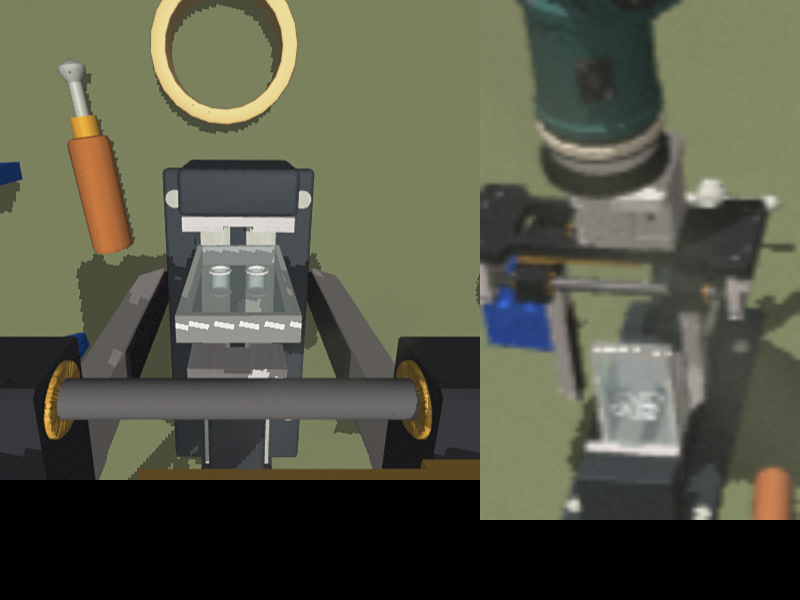

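The plate stands centred between the fingers, with its top at wrist (255–382, 325) and its holes at about row 275. Closing now.

Emit:
{"name": "move_arm", "arguments": {
  "commands": [
    [[0,0.001,0,0,0,0,0.04],[0,0,0,0,0,0,0.04],[0,0,0,0,0,0,0.04],[0,0,0,0,0,0,0.04],[0,0,0,0,0,0,0.04]]
  ]
}}

```text
t: 8.88
eef_pos: [604.3, -233.5, 49.0]
tcp_rot: [0.994, 0.112, 0.001, 0.0]
wrist_force: [0.7, 0.4, 3.0]
opening: 49.9
finger_force: 20.0
```

Emit:
{"name": "move_arm", "arguments": {
  "commands": [
    [[0,0,-0.005,0,0,0,0.04],[0,0,-0.01,0,0,0,0.04],[0,0,-0.01,0,0,0,0.04],[0,0,-0.01,0,0,0,0.04],[0,0,-0.01,0,0,0,0.04]]
  ]
}}

```text
t: 9.3
eef_pos: [604.0, -233.5, 94.7]
tcp_rot: [0.994, 0.112, 0.001, 0.0]
wrist_force: [0.2, -0.2, -1.0]
opening: 50.2
finger_force: 20.0
```

The plate is held at 50 mm opening with 20 N. Next: lift high, then carry it toward the viewer and stop short for a measuring picture.

Emit:
{"name": "move_arm", "arguments": {
  "commands": [
    [[0,0,-0.02,0,0,0,0.04],[0,0,-0.02,0,0,0,0.04],[0,0,-0.02,0,0,0,0.04],[0,0,-0.03,0,0,0,0.04],[0,0,-0.03,0,0,0,0.04]]
  ]
}}

```text
t: 9.72
eef_pos: [603.2, -233.1, 214.4]
tcp_rot: [0.994, 0.112, -0.0, -0.0]
wrist_force: [1.1, -0.3, -0.1]
opening: 49.8
finger_force: 20.0
```

Emit:
{"name": "move_arm", "arguments": {
  "commands": [
    [[0,0,-0.03,0,0,0,0.04],[0,0,-0.03,0,0,0,0.04],[0,-0.01,0,0,0,0,0.04],[0,-0.02,0,0,0,0,0.04],[0,-0.03,0,0,0,0,0.04]]
  ]
}}

```text
t: 10.13
eef_pos: [590.4, -176.0, 273.2]
tcp_rot: [0.994, 0.111, 0.0, 0.001]
wrist_force: [0.3, 0.5, -1.3]
opening: 49.9
finger_force: 20.0
```

Emit:
{"name": "move_arm", "arguments": {
  "commands": [
    [[0.001,-0.0325,0,0,0,0,0.04],[0.001,-0.0325,0,0,0,0,0.04],[0.001,-0.0325,0,0,0,0,0.04],[0.001,-0.0325,0,0,0,0,0.04],[0.001,-0.0325,0,0,0,0,0.04]]
  ]
}}

```text
t: 10.55
eef_pos: [558.0, -13.5, 273.1]
tcp_rot: [0.994, 0.112, 0.0, -0.0]
wrist_force: [0.3, 0.6, -1.1]
opening: 49.9
finger_force: 20.0
```

Emit:
{"name": "move_arm", "arguments": {
  "commands": [
    [[0.001,-0.0325,0,0,0,0,0.04],[0.001,-0.0325,0,0,0,0,0.04],[0.001,-0.0325,0,0,0,0,0.04],[0.001,-0.0325,0,0,0,0,0.04],[0.001,-0.0325,0,0,0,0,0.04]]
  ]
}}

```text
t: 10.97
eef_pos: [526.5, 145.9, 273.1]
tcp_rot: [0.994, 0.112, 0.0, 0.0]
wrist_force: [0.7, 0.2, -0.4]
opening: 49.9
finger_force: 20.0
```

Emit:
{"name": "move_arm", "arguments": {
  "commands": [
    [[0.001,-0.0325,0,0,0,0,0.04],[0.001,-0.0325,0,0,0,0,0.04],[0.001,-0.02,0,0,0,0,0.04],[0.001,-0.01,0,0,0,0,0.04],[0,0,0,0,0,0,0.04]]
  ]
}}

```text
t: 11.38
eef_pos: [509.4, 239.6, 272.8]
tcp_rot: [0.993, 0.114, -0.0, -0.0]
wrist_force: [-0.6, -0.4, -0.4]
opening: 49.5
finger_force: 20.0
```

Emit:
{"name": "move_arm", "arguments": {
  "commands": [
    [[0,0,0,0,0,0,0.04],[0,0,0,0,0,0,0.04],[0,0,0,0,0,0,0.04],[0,0,0,0,0,0,0.04],[0,0,0,0,0,0,0.04]]
  ]
}}

```text
t: 11.8
eef_pos: [510.6, 236.7, 273.0]
tcp_rot: [0.994, 0.111, 0.0, 0.0]
wrist_force: [0.7, -1.1, 0.1]
opening: 49.9
finger_force: 20.0
```

Run:
```python
from h import *
o=bot.observe();P=wristpose();np.save("P5.npy",P);print(o["eef_pos"],o["tcp_rot"],o["joint_positions"].round(2) if hasattr(o["joint_positions"],"round") else o["joint_positions"])
w=bot.grab_frame("wrist")[:,:,::-1];cv2.imwrite("pics/w5.png",w)
cv2.imwrite("pics/w5v.png",cv2.resize(w,(800,600),interpolation=cv2.INTER_CUBIC))
```

```text
[510.6374918  236.73509846 273.04000233] [9.93778897e-01 1.11370944e-01 8.14341787e-05 1.02891449e-04] [ 0.33  0.12  1.13 -0.    1.89  1.68]
```

View pics/w5v.png

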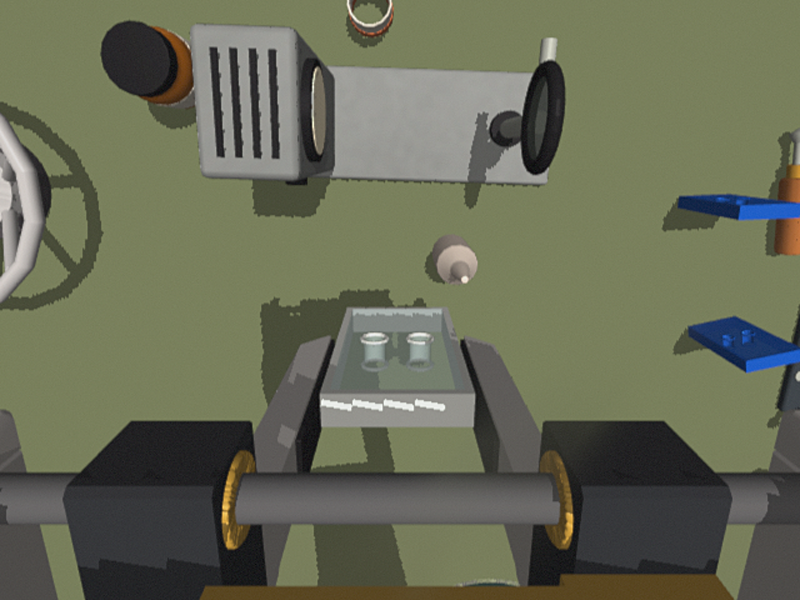

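The picture (800×600) shows the plate held cleanly, with the lamp top at (192–303, 27–177), the window at (319,110) and the filter ring centred at (543,117).

Run:
```python
from h import *
P=np.load("P5.npy");r=lambda x,y,z:ray("wrist",(x/1.25,y/1.25),z,P)[:2]
L=[r(*p,188) for p in((191,26),(297,26),(304,178),(202,177))];print("lamp",np.round(L,1),np.mean(L,0))
print("lens",np.linalg.norm(L[0]-L[1]),np.linalg.norm(L[1]-L[2]))
d=L[1]-L[2]+L[0]-L[3];print("yaw lamp x",np.arctan2(d[1],d[0]))
w=r(318,110,150);f=r(543,117,150);d=w-f;print("win",w,"filt",f,np.linalg.norm(d),"mid",(w+f)/2,"yaw",np.arctan2(-d[0],d[1]))
a,b=r(335,67,12),r(528,73,12);c,e=r(335,178,12),r(546,184,12)
for u,v in((a,b),(c,e)): print("base",u,v,np.arctan2(-(u-v)[0],(u-v)[1]))
print("axis mid-line pts",(a+c)/2)
yaw=.2;ya=np.array([-np.sin(yaw),np.cos(yaw)]);m=np.mean(L,0);print("gap from lamp",m-101*ya)
o=bot.observe()
pl=[ray("wrist",(x/1.25,y/1.25),o["eef_pos"][2]+76,P)[:2] for x,y in((321,393),(474,391),(474,426),(321,427))];print("plate top",np.round(pl,1),np.mean(pl,0))
```

```text
lamp [[628.9 381.9]
 [642.1 323.7]
 [560.6 305.7]
 [547.5 366.5]] [594.76594557 344.45291911]
lens 59.61823959223757 83.44107556806028
yaw lamp x 0.20226127543691216
win [602.47983616 310.68577748] filt [631.13608753 164.23002594] 149.23293168695633 mid [616.80796184 237.45790171] yaw 0.1932237498889776
base [647.87811327 325.1951814 ] [681.77040776 152.58867923] 0.19388911554567204
base [551.04151176 306.81348824] [590.54671    106.56365965] 0.19477838973294095
axis mid-line pts [599.45981252 316.00433482]
gap from lamp [614.83154798 245.46619475]
plate top [[509.7 261.3]
 [521.3 213.3]
 [509.  209.9]
 [497.5 259. ]] [509.40718293 235.87298584]
```

Emit:
{"name": "move_arm", "arguments": {
  "commands": [
    [[0,0,0,0,0,-6.8,0.04],[0,0,0,0,0,-6.8,0.04],[0,0,0,0,0,-6.8,0.04],[0,0,0,0,0,-6.8,0.04],[0,0,0,0,0,-6.8,0.04]]
  ]
}}

```text
t: 12.27
eef_pos: [510.4, 237.4, 273.0]
tcp_rot: [0.916, 0.4, 0.0, 0.0]
wrist_force: [-0.0, -0.6, -0.6]
opening: 50.0
finger_force: 20.0
```

Emit:
{"name": "move_arm", "arguments": {
  "commands": [
    [[0,0,0,0,0,-6.8,0.04],[0,0,0,0,0,-6.8,0.04],[0,0,0,0,0,-6.8,0.04],[0,0,0,0,0,-6.8,0.04],[0,0,0,0,0,-6.8,0.04]]
  ]
}}

```text
t: 12.68
eef_pos: [510.5, 237.4, 273.0]
tcp_rot: [0.759, 0.651, 0.0, 0.0]
wrist_force: [0.0, 0.3, 0.2]
opening: 49.8
finger_force: 20.0
```

Emit:
{"name": "move_arm", "arguments": {
  "commands": [
    [[0,0,0,0,0,-6.8,0.04],[0,0,0,0,0,-6.8,0.04],[0,0,0,0,0,-6.8,0.04],[0,0,0,0,0,0,0.04],[0,0,0,0,0,0,0.04]]
  ]
}}

```text
t: 13.1
eef_pos: [510.4, 237.5, 273.0]
tcp_rot: [0.635, 0.772, -0.0, 0.0]
wrist_force: [0.2, 0.2, -1.4]
opening: 50.4
finger_force: 20.0
```

Emit:
{"name": "move_arm", "arguments": {
  "commands": [
    [[0,0,0,0,0,0,0.04],[0,0,0,0,0,0,0.04],[0,0,0,0,0,0,0.04],[0,0,0,0,0,0,0.04],[0,0,0,0,0,0,0.04]]
  ]
}}

```text
t: 13.52
eef_pos: [510.3, 237.7, 272.9]
tcp_rot: [0.634, 0.773, -0.0, 0.0]
wrist_force: [0.3, -0.2, -0.5]
opening: 49.7
finger_force: 20.0
```

Emit:
{"name": "move_arm", "arguments": {
  "commands": [
    [[-0.003,0.02,0,0,0,0,0.04],[-0.003,0.025,0,0,0,0,0.04],[-0.003,0.025,0,0,0,0,0.04],[-0.003,0.02,0,0,0,0,0.04],[-0.003,0.013,0,0,0,0,0.04]]
  ]
}}

```text
t: 13.93
eef_pos: [615.9, 243.2, 271.7]
tcp_rot: [0.634, 0.773, -0.0, -0.0]
wrist_force: [-0.2, -0.5, -1.4]
opening: 49.9
finger_force: 20.0
```

Emit:
{"name": "move_arm", "arguments": {
  "commands": [
    [[0,0,0,0,0,0,0.04],[0,0,0,0,0,0,0.04],[0,0,0,0,0,0,0.04],[0,0,0.01,0,0,0,0.04],[0,0,0.02,0,0,0,0.04]]
  ]
}}

```text
t: 14.35
eef_pos: [614.7, 243.9, 247.3]
tcp_rot: [0.634, 0.773, 0.003, 0.002]
wrist_force: [-0.3, -0.1, -0.5]
opening: 49.8
finger_force: 20.0
```

Emit:
{"name": "move_arm", "arguments": {
  "commands": [
    [[0,0,0.025,0,0,0,0.04],[0,0,0.025,0,0,0,0.04],[0,0,0.025,0,0,0,0.04],[0,0,0.02,0,0,0,0.04],[0,0,0.015,0,0,0,0.04]]
  ]
}}

```text
t: 14.77
eef_pos: [612.2, 243.2, 131.4]
tcp_rot: [0.634, 0.773, -0.001, -0.001]
wrist_force: [0.4, -0.2, -0.9]
opening: 49.7
finger_force: 20.0
```

Emit:
{"name": "move_arm", "arguments": {
  "commands": [
    [[0,0,0.01,0,0,0,0.04],[0,0,0,0,0,0,0.04],[0,0,0,0,0,0,0.04],[0,0,0,0,0,0,0.04],[0,0,0,0,0,0,0.04]]
  ]
}}

```text
t: 15.18
eef_pos: [615.2, 243.5, 125.2]
tcp_rot: [0.634, 0.773, 0.001, 0.001]
wrist_force: [0.3, 0.6, -1.4]
opening: 49.9
finger_force: 20.0
```

Emit:
{"name": "move_arm", "arguments": {
  "commands": [
    [[0,0,0,0,0,0,0.04],[0,0,0,0,0,0,0.04],[0,0,0,0,0,0,0.04],[0,0,0,0,0,0,0.04],[0,0,0,0,0,0,0.04]]
  ]
}}

```text
t: 15.6
eef_pos: [614.3, 243.2, 123.0]
tcp_rot: [0.634, 0.773, -0.0, 0.0]
wrist_force: [1.0, -0.1, -1.1]
opening: 50.0
finger_force: 20.0
```

Run:
```python
from station import bot
o=bot.observe();print(o["t"],o["eef_pos"],o["finger_force"])
print(bot.sign_off())
```

```text
15.6 [614.28103461 243.16993084 122.98218482] 19.999148547649384
the job is handed in; nothing more can be done
None
```

I handed the job in at 15.6 s, with the jaw slid back about 36–38 mm and the plate held at 20 N by its frosted side edges, upright in the viewer's gap. By my measurements the holes are on the light path and the plate is square to it; I took no picture of the final pose, and the result hasn't been reported to me. Two things differed from the description: the plate stood across the vise's slide rather than along it, and the finger tips end about 35 mm short of the stated TCP.

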